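# Switch on and zero the kitchen scale

### The arm

A 6-joint arm with a two-finger parallel gripper is mounted at the origin on a cart in front of the work surface, level with it; the furniture and walls round the work are solid. World frame = base frame: x ahead of the robot, y to its left, z up, the work surface at z = 0. Lengths are in m, angles in rad, forces in N, time in s.
With the tool pointing down it reaches from about 0.325 to 0.9 m from the base axis. Payload 3.5 kg.
Tool frame: the origin (TCP) lies at the very end of the fingers, on their centre line; the grasp point (between the pads) lies 19 mm behind it (ctrl.tcp_to_grasp is the distance from the TCP to the grasp point, in m); z points along the fingers, y is the line along which they close (so a half turn about z gives the same grasp; the last joint's range is limited). The gripper opens to 85 mm and grips with 20 to 120 N. Pads are 22 mm wide; open, the fingers measure 114 mm over their backs; the gripper's body (76 mm by 85 mm) begins 54 mm behind the grasp point. The pads swing forward as they close: fully open they stand 13 mm farther back than shut.
Start: joints at [1.052, 0.276, -0.026, 1.268, 0, 1.467], TCP at [0.252, 0.572, 0.231] pointing down, gripper open.
Joint ranges: [-3.12, 3.12], [-0.85, 1.88], [-1.08, 1.24], [-1.95, 2.15], [-1.57, 1.53], [-3.14, 3.14]. Speed limits (rad/s): [2.57, 2.57, 3.14, 3.14, 3.14, 3.14].

### API

Orientations are given as a rotation vector (axis times angle).
In Python, from cell import ctrl gives the robot as it stands.
- The arm moves only by the tool drive_tool, never from a script. Its arguments are lists of equal length, an entry for each row: "delta_pos": the shift along the tool's x, y, z in cm, a list of three; "delta_rot": the turn, a rotation vector about the tool's x, y, z in degrees, a list of three; "claw": the closure in counts, from 0 (fully open) to 255 (shut). In form: {"delta_pos": [[x, y, z], ...], "delta_rot": [[rx, ry, rz], ...], "claw": [claw, ...]}. A call has 1 to 12 rows; each row is the pose to reach, as a shift and turn from the pose commanded when the call began, along the tool's axes at that moment; what a row does not reach only later rows make up. A row lasts 1/10 s, in which the tool goes at most 50 mm and 8.59 degrees, less where a joint would pass 70% of its speed; a pose out of reach is approached as far as the arm can. A call with a gripper value outside its range is refused whole. The fingers move at their own pace and stop on an object; "squeeze" is the grip in N (left out, the last holds). Time passes only in rows, so rows that repeat a pose let the fingers close. It gives the time, the measured TCP pose, the force, the opening and the grip force at its end, in the units of the state.
- ctrl.read_state(): the state, without advancing time (a new reading comes with each control period).
- ctrl.snapshot(name): name is "scene" or "top" or "wrist"; returns the picture (480x640x3 uint8, blue, green, red); there is no depth.
- ctrl.camera_params(name): a dict with "camera_matrix" (3x3 intrinsics, pixels), "k1" (the pictures are not rectified: a ray, as slopes to the right and down, at radius r is drawn at 1 + k1 r^2 times it, then the intrinsics apply), "cam_to_world" (4x4, takes a point from camera to world coordinates); the wrist camera has in their place "mount" (4x4, takes a point from camera to tool coordinates, whose origin is the TCP and whose axes are the flange's). Camera axes: x right, y up, looking along -z (the intrinsics and any distortion apply to the point x, -y, -z); pixel columns grow to the right and rows downward; lengths in m; the calibration is good to about 2 mm. A picture is of the moment at which its call begins: read the wrist's pose just before it. camera_params takes no time and is no camera call.
- ctrl.hand_in(): hands the job in; it is judged then, once.
Trained networks look in the newest picture that a camera, given by its name, has taken for a name from the list of things; names that differ only in an ending like _2 or _b are one class to them, and where a whole thing is asked for, a point or a joint stands for the part that bears it (a point fixed in the world has none). Each returns a list of dicts, best first, with "conf" (0 to 1); they miss things now and then, are a little off and sometimes report something else, mostly with a low value. They report only what shows in the picture. A call takes as long as a camera call. They do not tell look-alikes from the thing itself.
- ctrl.search_frame(query, camera): "location" ([column, row] in pixels, amid what is visible of it).
The state is a dict: "t": time; "joint_positions": joint angles; "qvel": joint speeds; "joint_efforts": joint torques, N m; "eef_pos": TCP position; "ee_rot": TCP orientation; "ft_force": force on the tool from outside, world axes, zero at the start; "moment": the same for the moment, N m; "finger_gap": finger opening in m; "grasp_force": force on a finger pad.
Only numpy, scipy, OpenCV 4.12 (cv2) and the standard library are available. Lean on these libraries where they do the work, as an engineer would, in place of code of your own. Each camera call takes 0.05 s, during which the arm holds its last target. There are 200 camera calls.

### The job

Get the kitchen scale ready for weighing into the bowl that stands on it: switch it on with its round key, then zero it with its long bar-shaped key. Press each of the two keys lightly with the fingertips, well down, and let it come back up before going on. Leave the small square key, the bowl and the things round the scale alone, and grasp nothing.

Things in the scene. Friction and masses are not known exactly. Their poses are not given: they have to be found in the camera images.
- scale: low white kitchen scale, fixed, 200 mm deep (its x) x 190 mm wide (its y), white casing top 28 mm above the worktop; three grey keys (same colour, different shapes) in a row along its front edge (-x), 26 mm in, 60 mm centre to centre, in changing order; behind them a dark display and a round steel plate. Origin: centre of its underside, on the worktop; x away from the robot at yaw 0, z up
- plate (a point): centre of the top of the round steel weighing plate, 126 mm in diameter, 34 mm above the worktop
- bowl: loose white bowl on the weighing plate, 112 mm across the rim, 50 mm high, so its rim is 84 mm above the worktop. Origin: centre of its underside
- round_key (a joint): Round key of the scale (on/off), 34 mm in diameter. Reads 0 when up, 0.007 m fully down. A spring pushes it back up: 0.9 N starts it moving, about 4 N holds it fully down. It registers when more than 3.5 mm down for a moment (0.1 s).
- round_key_base: the round key with its seat in the casing; origin on the worktop straight under the key's centre
- bar_key_base: the long bar key with its seat in the casing; origin on the worktop straight under the key's centre
- round_key_top (a point): centre of the top face of the round key; 37.5 mm above the worktop when up; moves down with the key; x and y axes as the scale's, z up
- bar_key (a joint): Long bar-shaped key of the scale (zero), 44 mm long along the row, 16 mm wide. Reads 0 when up, 0.007 m fully down. A spring pushes it back up: 0.9 N starts it moving, about 4 N holds it fully down. It registers when more than 3.5 mm down for a moment (0.1 s).
- bar_key_top (a point): centre of the top face of the long bar key; 37.5 mm above the worktop when up; moves down with the key; x and y axes as the scale's, z up
- square_key (a joint): Small square key of the scale (units), 19 x 19 mm; to be left alone. Reads 0 when up, 0.007 m fully down. A spring pushes it back up: 0.9 N starts it moving, about 4 N holds it fully down. It registers when more than 3.5 mm down for a moment (0.1 s).
- square_key_top (a point): centre of the top face of the small square key; 37.5 mm above the worktop when up; moves down with the key; x and y axes as the scale's, z up
- garlic: loose bulb of garlic beside the scale, 50 mm wide, 51 mm high. Origin: centre of its underside
- lemon: loose lemon beside the scale, 78 x 55 mm, 56 mm high. Origin: centre of its underside
- tin_small: low round food tin beside the scale, 75 mm in diameter, 58 mm high. Origin: centre of its underside
Not all that is in view belongs to the job. Of the things that look like the lemon, the smaller one is meant. There is more than one size of the bowl; the one meant has the size given above.

How it is judged:
By the outcome, as a careful person would: the job done as asked, in the order asked, and still so for the second after the job is handed in, with the robot touching nothing.
It also fails if it takes over 38 s, if anything falls off the work surface, if the arm or the gripper's body presses on something with over 40 N, if the wrist force passes 120 N, or if a joint passes its speed limit or range.

## Working session

There is one attempt and no reset: what is moved stays moved. The work goes in short steps, Python scripts to look and compute and a tool call to move; the robot and the scene stay as the last step left them, time stands still between calls to the robot, and variables do not carry over. Pictures are saved under pics/ and viewed, at most 10 in all, crops included, and the job is handed in when it is done.

Besides the shell and the picture viewer there is one more tool, called by a JSON object that holds its "method" and its "body", one argument or row to a line. drive_tool: Moves the arm, as the interface text tells. Its arguments: {"type":"object","properties":{"delta_pos":{"type":"array","items":{"type":"array","items":{"type":"number"}}},"delta_rot":{"type":"array","items":{"type":"array","items":{"type":"number"}}},"claw":{"type":"array","items":{"type":"number"}},"squeeze":{"type":"number"}},"required":["delta_pos","delta_rot","claw"]}

```bash
mkdir -p pics
cat > h.py <<'E'
import numpy as np, cv2
from cell import ctrl
from scipy.spatial.transform import Rotation as R
def pose(s):
    T=np.eye(4); T[:3,:3]=R.from_rotvec(s["ee_rot"]).as_matrix(); T[:3,3]=s["eef_pos"]; return T
def c2w(name,s=None):
    p=ctrl.camera_params(name)
    M=np.array(p["cam_to_world"]) if "cam_to_world" in p else pose(s)@np.array(p["mount"])
    return p,M
def px2w(name,uv,z,s=None):
    p,M=c2w(name,s)
    d=np.array([p["k1"],0,0,0],float)
    q=cv2.undistortPoints(np.array([[uv]],float),np.array(p["camera_matrix"],float),d)[0,0]
    r=M[:3,:3]@np.array([q[0],-q[1],-1]); o=M[:3,3]
    return o+r*(z-o[2])/r[2]
def w2px(name,X,s=None):
    p,M=c2w(name,s); c=np.linalg.inv(M)@np.append(X,1)
    return cv2.projectPoints(np.array([[c[0],-c[1],-c[2]]]),np.zeros(3),np.zeros(3),np.array(p["camera_matrix"],float),np.array([p["k1"],0,0,0],float))[0].ravel()
E
python3 - <<'E'
from h import *
s=ctrl.read_state(); print(s)
for n in ("top","scene"):
    cv2.imwrite(f"pics/{n}0.png",ctrl.snapshot(n))
    for q,z in (("round_key_top",.0375),("bar_key_top",.0375),("square_key_top",.0375),("bowl",.06),("scale",.028)):
        for d in ctrl.search_frame(q,n)[:3]: print(n,q,round(d["conf"],2),np.round(d["location"],1),px2w(n,d["location"],z).round(4))
E
```

```text
{'t': 0.0, 'joint_positions': array([ 1.05160057e+00,  2.77157848e-01, -2.78897638e-02,  1.26799659e+00,
       -3.50325088e-07,  1.46737977e+00]), 'qvel': array([ 0.00047993,  0.00021836,  0.00024684, -0.00084998,  0.00140331,
        0.0013038 ]), 'joint_efforts': array([-7.77403920e-05, -4.45507193e+01,  2.95204228e+01,  1.65292370e-02,
        1.77914285e-04, -2.92818612e-06]), 'eef_pos': array([0.2520689 , 0.57106216, 0.23014009]), 'ee_rot': array([-0.64826785, -3.07327485,  0.00336067]), 'ft_force': array([ 0.67643728,  0.68000699, -0.00779352]), 'moment': array([ 0.02153555,  0.0803974 , -0.04959228]), 'grasp_force': 0.0, 'finger_gap': 0.08515525557951008}
top round_key_top 0.83 [270.9 284.1] [0.4676 0.1387 0.0375]
top round_key_top 0.41 [305.9 290.5] [0.4549 0.0786 0.0375]
top bar_key_top 0.64 [236.6 279.8] [0.4766 0.1977 0.0375]
top bowl 0.95 [449.1 275.7] [ 0.4741 -0.1659  0.06  ]
top bowl 0.7 [278.  222.8] [0.5715 0.1226 0.06  ]
top bowl 0.65 [270.9 284.5] [0.4676 0.137  0.06  ]
top scale 0.89 [289. 256.] [0.5155 0.1066 0.028 ]
scene round_key_top 0.64 [266.9 249.9] [0.4629 0.1124 0.0375]
scene bar_key_top 0.42 [248.8 230.1] [0.4769 0.1901 0.0375]
scene square_key_top 0.68 [274.1 264.5] [0.4458 0.0681 0.0375]
scene square_key_top 0.23 [309.9 214.4] [0.6027 0.1599 0.0375]
scene bowl 0.93 [306.2 213.3] [0.5745 0.137  0.06  ]
scene bowl 0.84 [394.2 337.8] [ 0.4471 -0.195   0.06  ]
scene bowl 0.46 [258.2 247.6] [0.437  0.0994 0.06  ]
scene scale 0.75 [293.9 247. ] [0.5135 0.0997 0.028 ]
scene scale 0.72 [309.  214.9] [0.6108 0.1725 0.028 ]
```

Run:
```python
import cv2,numpy as np
a=cv2.imread("pics/top0.png");b=cv2.imread("pics/scene0.png")
a=cv2.resize(a[190:340,190:390],(800,600),interpolation=cv2.INTER_CUBIC)
cv2.imwrite("pics/topc.png",a)
cv2.imwrite("pics/both.png",np.hstack([cv2.resize(cv2.imread("pics/top0.png"),(400,300)),cv2.resize(b,(400,300))]))
```

```text
(no output)
```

View pics/topc.png

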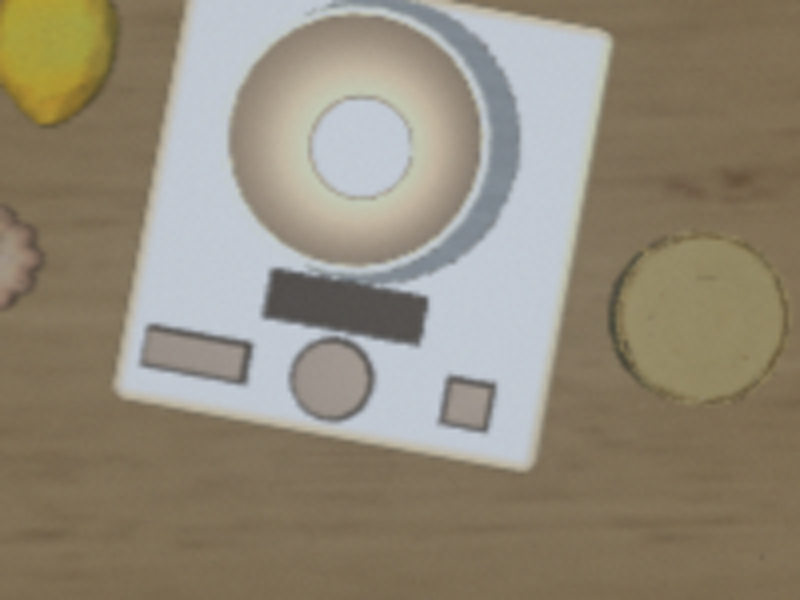

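View pics/scene0.png

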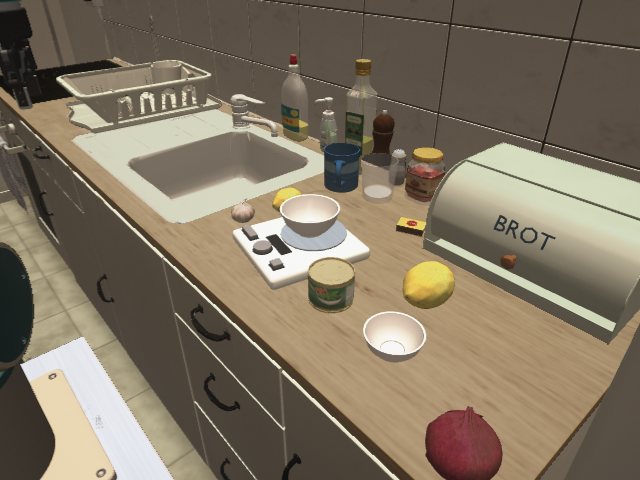

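```bash
cat >> h.py <<'E'
def delta(target,s,rowdir=None):
    T=pose(s); d=T[:3,:3].T@(np.array(target)-s["eef_pos"])*100
    print("delta cm",d.round(2))
    if rowdir is not None:
        r=T[:3,:3].T@np.append(rowdir,0); a=np.degrees(np.arctan2(r[1],r[0]))-90; a=(a+90)%180-90
        print("rz for tool y along row",round(a,1))
E
python3 - <<'E'
from h import *
P={k:px2w("top",v,.0375) for k,v in dict(bar=(238.8,278.5),round=(272.8,284.75),square=(306.8,291)).items()}
for k,v in P.items(): print(k,v.round(4),w2px("scene",v).round(1))
print(np.linalg.norm(P["bar"]-P["round"]),np.linalg.norm(P["square"]-P["round"]))
d=(P["bar"]-P["square"])[:2]; d/=np.linalg.norm(d); print("row",d)
s=ctrl.read_state(); print(pose(s).round(3)); print(np.array(ctrl.camera_params("wrist")["mount"]).round(3))
delta(np.append(P["round"][:2]-np.array([d[1],-d[0]])*0,.20),s,d)
E
```

```text
bar [0.4788 0.1938 0.0375] [248.5 229. ]
round [0.4664 0.1355 0.0375] [261.  243.9]
square [0.454  0.077  0.0375] [274.8 260.4]
0.059657679487040274 0.05971929677406115
row [0.20738944 0.97825846]
[[-0.915  0.404  0.     0.252]
 [ 0.404  0.915  0.     0.572]
 [-0.     0.    -1.     0.231]
 [ 0.     0.     0.     1.   ]]
[[-0.001  0.956  0.294  0.076]
 [ 1.     0.001  0.    -0.   ]
 [-0.     0.294 -0.956 -0.142]
 [ 0.     0.     0.     1.   ]]
delta cm [-37.19 -31.27   3.13]
rz for tool y along row -11.9
```

{"method": "drive_tool", "body": {
  "delta_pos": [
    [-1.5, -1.2, 0],
    [-4.5, -3.8, 0.3],
    [-8.2, -7, 0.6],
    [-12, -10, 1],
    [-15.8, -13.2, 1.3],
    [-19.6, -16.4, 1.7],
    [-23.4, -19.6, 2],
    [-27.2, -22.8, 2.4],
    [-31, -26, 2.7],
    [-34.2, -28.8, 3],
    [-36.4, -30.6, 3.1],
    [-37.2, -31.3, 3.1]
  ],
  "delta_rot": [
    [0, 0, 0],
    [0, 0, -1],
    [0, 0, -2],
    [0, 0, -3],
    [0, 0, -4],
    [0, 0, -5],
    [0, 0, -6],
    [0, 0, -7],
    [0, 0, -8.5],
    [0, 0, -10],
    [0, 0, -11],
    [0, 0, -12]
  ],
  "claw": [255, 255, 255, 255, 255, 255, 255, 255, 255, 255, 255, 255]
}}

```text
t: 1.8
eef_pos: [0.467, 0.1318, 0.2003]
ee_rot: [0.329, 3.124, -0.002]
ft_force: [0.3, 0.3, 0.1]
finger_gap: -0.0001
grasp_force: 0.0
```

{"method": "drive_tool", "body": {
  "delta_pos": [
    [0, 0, 0],
    [0, 0, 0],
    [0, 0, 0]
  ],
  "delta_rot": [
    [0, 0, 0],
    [0, 0, 0],
    [0, 0, 0]
  ],
  "claw": [255, 255, 255]
}}

```text
t: 2.1
eef_pos: [0.4657, 0.1355, 0.2003]
ee_rot: [-0.323, -3.125, -0.0]
ft_force: [-0.7, 0.1, -0.1]
finger_gap: 0.0002
grasp_force: 0.0
```

Run:
```python
from h import *
s=ctrl.read_state(); print(s["t"],pose(s).round(4),s["finger_gap"],s["ft_force"])
im=ctrl.snapshot("wrist"); cv2.imwrite("pics/w1.png",im)
for q in ("round_key_top","bar_key_top","square_key_top"):
    for d in ctrl.search_frame(q,"wrist")[:3]: print(q,round(d["conf"],2),np.round(d["location"],1),px2w("wrist",d["location"],.0375,s).round(4))
for X in ([.4788,.1938,.0375],[.4664,.1355,.0375],[.454,.077,.0375]): print(w2px("wrist",X,s))
```

```text
2.1 [[-9.789e-01  2.044e-01 -3.000e-04  4.657e-01]
 [ 2.044e-01  9.789e-01  1.000e-04  1.355e-01]
 [ 3.000e-04  0.000e+00 -1.000e+00  2.003e-01]
 [ 0.000e+00  0.000e+00  0.000e+00  1.000e+00]] 0.00021748080283176996 [-0.65551662  0.10689909 -0.13243227]
round_key_top 0.64 [319.  221.7] [0.4671 0.1363 0.0375]
square_key_top 0.91 [252.9 219.7] [0.4542 0.0833 0.0375]
[389.94943731 221.30424987]
[317.8540986  221.04489454]
[245.49893722 220.95014042]
```

View pics/w1.png

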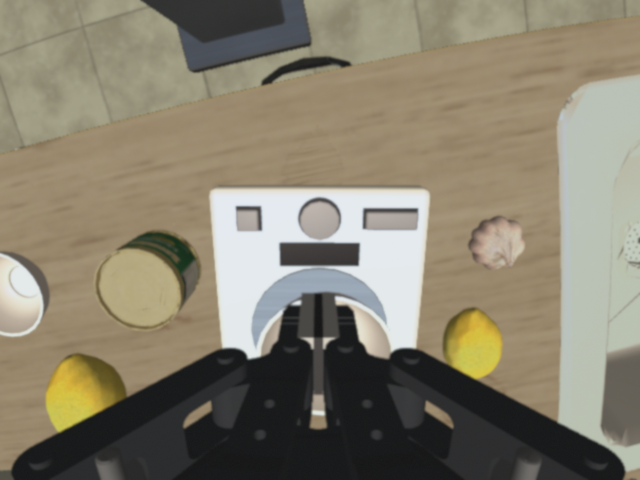

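Wrist view: square key at (249,219), round at (320,218), bar at (391,219). This is within about 2 px of the top-camera estimates. The scale's own bowl is behind the keys and clear of the tool. The round key is straight below the TCP, so I'm descending.

{"method": "drive_tool", "body": {
  "delta_pos": [
    [0, 0, 1.5],
    [0, 0, 4.5],
    [0, 0, 8],
    [0, 0, 11.5],
    [0, 0, 14],
    [0, 0, 15],
    [0, 0, 15.4],
    [0, 0, 15.4]
  ],
  "delta_rot": [
    [0, 0, 0],
    [0, 0, 0],
    [0, 0, 0],
    [0, 0, 0],
    [0, 0, 0],
    [0, 0, 0],
    [0, 0, 0],
    [0, 0, 0]
  ],
  "claw": [255, 255, 255, 255, 255, 255, 255, 255]
}}

```text
t: 3.1
eef_pos: [0.4668, 0.1354, 0.0467]
ee_rot: [0.323, 3.124, 0.0]
ft_force: [1.0, 0.3, -0.0]
finger_gap: 0.0002
grasp_force: 0.0
```

Run:
```python
from h import *
s=ctrl.read_state(); print(s["t"],s["eef_pos"],s["ft_force"])
im=ctrl.snapshot("wrist"); cv2.imwrite("pics/w2.png",cv2.resize(im[150:390,160:480],(800,600)))
```

```text
3.1 [0.46682697 0.13542149 0.0467312 ] [ 1.04617978  0.29940038 -0.02872931]
```

View pics/w2.png

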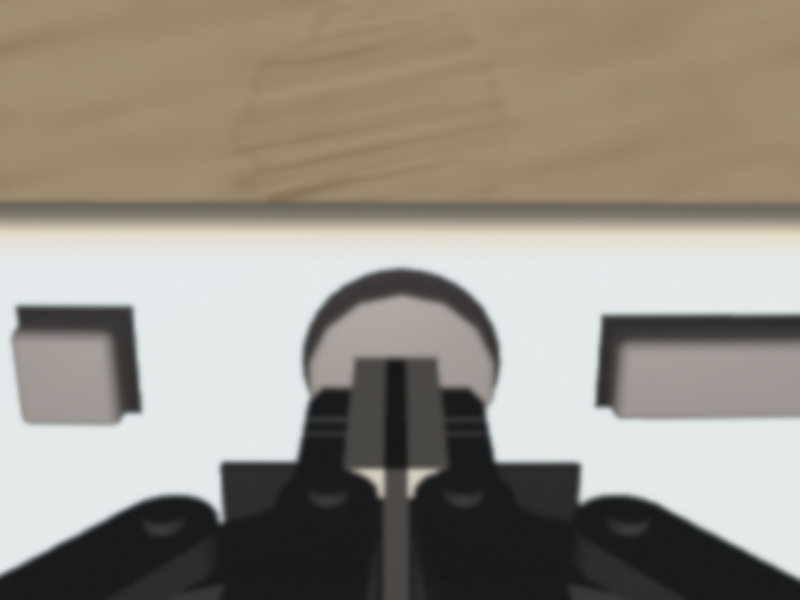

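Crop: the closed tips are centred over the round key at (400,360), clear of both neighbouring keys. I'm pressing now.

{"method": "drive_tool", "body": {
  "delta_pos": [
    [0, 0, 0.5],
    [0, 0, 0.9],
    [0, 0, 1.2],
    [0, 0, 1.45],
    [0, 0, 1.45],
    [0, 0, 1.45],
    [0, 0, 1.45]
  ],
  "delta_rot": [
    [0, 0, 0],
    [0, 0, 0],
    [0, 0, 0],
    [0, 0, 0],
    [0, 0, 0],
    [0, 0, 0],
    [0, 0, 0]
  ],
  "claw": [255, 255, 255, 255, 255, 255, 255]
}}

```text
t: 3.85
eef_pos: [0.4672, 0.1353, 0.0323]
ee_rot: [0.323, 3.123, 0.001]
ft_force: [1.8, 0.8, 4.0]
finger_gap: -0.0002
grasp_force: 1.5
```

{"method": "drive_tool", "body": {
  "delta_pos": [
    [0, 0, 0.05],
    [0, 0, 0.05],
    [0, 0, -0.6],
    [0, 0, -1.4],
    [0, 0, -2.2],
    [0, 0, -2.2],
    [0, 2, -2.2],
    [0, 4.5, -2.2],
    [0, 6, -2.2],
    [0, 6, -1.6],
    [0, 6, -1.5],
    [0, 6, -1.5]
  ],
  "delta_rot": [
    [0, 0, 0],
    [0, 0, 0],
    [0, 0, 0],
    [0, 0, 0],
    [0, 0, 0],
    [0, 0, 0],
    [0, 0, 0],
    [0, 0, 0],
    [0, 0, 0],
    [0, 0, 0],
    [0, 0, 0],
    [0, 0, 0]
  ],
  "claw": [255, 255, 255, 255, 255, 255, 255, 255, 255, 255, 255, 255]
}}

```text
t: 5.05
eef_pos: [0.4774, 0.193, 0.046]
ee_rot: [-0.324, -3.123, 0.002]
ft_force: [-0.4, 0.2, -0.4]
finger_gap: 0.0004
grasp_force: 0.0
```

Run:
```python
from h import *
s=ctrl.read_state(); print(s["t"],s["eef_pos"],s["ft_force"])
im=ctrl.snapshot("wrist"); cv2.imwrite("pics/w3.png",cv2.resize(im[150:390,160:480],(800,600)))
```

```text
5.05 [0.47741608 0.19302705 0.04595297] [-0.42403008  0.18283651 -0.44211487]
```

View pics/w3.png

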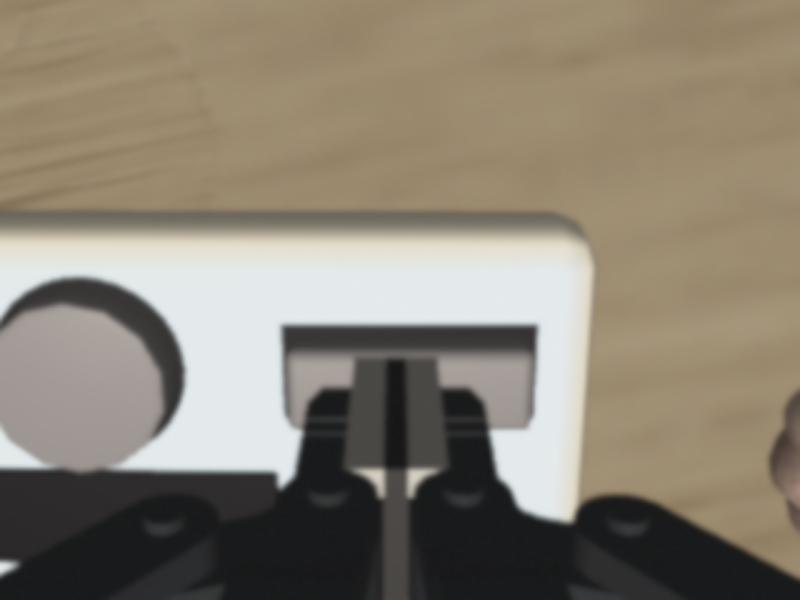

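Crop: the round key at (80,385) is back up. The tips are over the bar key, whose centre is at about (410,390), so they're roughly 2 mm left of centre. I'm pressing with that small correction.

{"method": "drive_tool", "body": {
  "delta_pos": [
    [0, 0.2, 0.4],
    [0, 0.2, 0.8],
    [0, 0.2, 1.2],
    [0, 0.2, 1.5],
    [0, 0.2, 1.5],
    [0, 0.2, 1.5],
    [0, 0.2, 1.5]
  ],
  "delta_rot": [
    [0, 0, 0],
    [0, 0, 0],
    [0, 0, 0],
    [0, 0, 0],
    [0, 0, 0],
    [0, 0, 0],
    [0, 0, 0]
  ],
  "claw": [255, 255, 255, 255, 255, 255, 255]
}}

```text
t: 5.8
eef_pos: [0.4791, 0.1956, 0.032]
ee_rot: [0.324, 3.125, -0.001]
ft_force: [0.2, -1.5, 3.5]
finger_gap: 0.0
grasp_force: 1.6
```

{"method": "drive_tool", "body": {
  "delta_pos": [
    [0, 0, 0],
    [0, 0, -0.6],
    [0, 0, -1.6],
    [0, 0, -3.5],
    [0, 0, -6.5],
    [0, 0, -10],
    [0, 0, -13],
    [0, 0, -14.5],
    [0, 0, -15],
    [0, 0, -15],
    [0, 0, -15]
  ],
  "delta_rot": [
    [0, 0, 0],
    [0, 0, 0],
    [0, 0, 0],
    [0, 0, 0],
    [0, 0, 0],
    [0, 0, 0],
    [0, 0, 0],
    [0, 0, 0],
    [0, 0, 0],
    [0, 0, 0],
    [0, 0, 0]
  ],
  "claw": [255, 255, 255, 255, 255, 255, 255, 255, 255, 255, 255]
}}

```text
t: 6.9
eef_pos: [0.4781, 0.1957, 0.1808]
ee_rot: [-0.323, -3.123, 0.001]
ft_force: [-0.5, -0.3, -1.0]
finger_gap: 0.0001
grasp_force: 0.0
```

Run:
```python
from h import *
s=ctrl.read_state(); print(s["t"],s["eef_pos"],s["ft_force"])
cv2.imwrite("pics/w4.png",ctrl.snapshot("wrist"))
```

```text
6.9 [0.47805007 0.19569218 0.18075248] [-0.54259121 -0.34662918 -1.03115915]
```

View pics/w4.png

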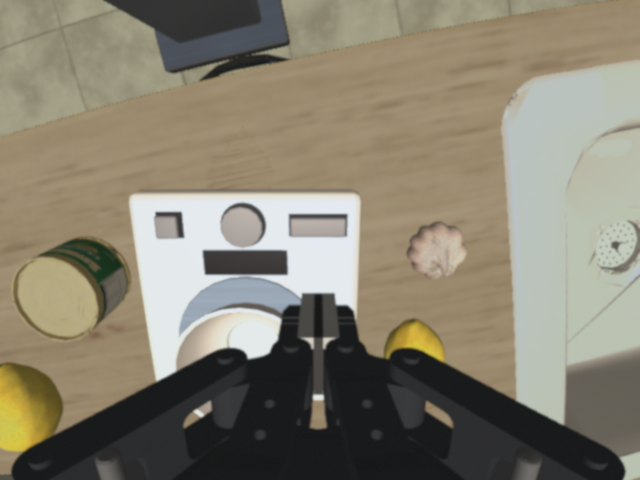

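All three keys are up (square (169,225), round (243,225), bar (318,225)). The bowl, tin, garlic and lemon haven't moved, and the arm is clear, so I'm handing in.

```bash
python3 -c "
from cell import ctrl
print(ctrl.hand_in())"
```

```text
the job is handed in; nothing more can be done
None
```

I pressed the round key, then the bar key, each about 5 mm down at roughly 4 N; both came back up, nothing else was touched, and the job was handed in at about 7 s, though the hand-in gave no verdict.

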